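# Reset and start the green kitchen timer

### The arm

A 6-joint arm with a two-finger parallel gripper is mounted at the origin on a cart in front of the work surface, level with it; the furniture and walls round the work are solid. World frame = base frame: x ahead of the robot, y to its left, z up, the work surface at z = 0. Lengths are in m, angles in rad, forces in N, time in s.
With the tool pointing down it reaches from about 0.3 to 0.775 m from the base axis. Payload 14.6 kg.
Tool frame: the origin (TCP) lies at the very end of the fingers, on their centre line; the grasp point (between the pads) lies 19 mm behind it; z points along the fingers, y is the direction in which the jaws open and shut (so a half turn about z gives the same grasp; the last joint's range is limited). The gripper opens to 94 mm and grips with 3 to 60 N. Pads are 16 mm wide; open, the fingers measure 119 mm over their backs; the gripper's body (75 mm by 177 mm) begins 78 mm behind the grasp point.
Start: joints at [-1.326, 0.3, 1.521, -0, 1.321, -0.067], TCP at [0.169, -0.523, 0.205] pointing down, gripper open.
Joint ranges: [-3.03, 3.03], [-0.79, 2.21], [0.23, 2.52], [-1.04, 4.18], [0, 3.07], [-2.55, 2.55]. Speed limits (rad/s): [2.22, 2.22, 2.57, 3.14, 3.14, 3.14].

### API

Orientations are given as [roll, pitch, yaw] about the fixed x, y, z axes, in that order (R = Rz(yaw) Ry(pitch) Rx(roll)).
In Python, from station import ctrl, vision, ticket gives the robot as it stands.
- The arm moves only by the tool step_arm, never from a script. Its argument "steps" is a list of rows, each an object of numbers: "x", "y", "z": the shift along the tool's x, y, z in m; "ax", "ay", "az": the turn, a rotation vector about the tool's x, y, z in degrees; "claw": the finger opening in m, from 0 to 0.094. A call has 1 to 5 rows; each row shifts and turns the pose as measured when the row begins, along the tool's axes as they then stand; what a row does not reach is not made up. A row lasts 1/12 s, in which the tool goes at most 41.7 mm and 7.16 degrees, less where a joint would pass 70% of its speed; a pose out of reach is approached as far as the arm can. A call with a gripper value outside its range is refused whole. The fingers move at their own pace and stop on an object; "grip_force" is the grip in N (left out, the last holds). Time passes only in rows, so rows that do not move let the fingers close. It gives the time, the measured TCP pose, the force and the opening at its end, in the units of the state.
- ctrl.get_obs(): the state, without advancing time (a new reading comes with each control period).
- vision.camera(name): name is "scene" or "top" or "wrist"; returns (picture, depth): 420x560x3 uint8, red, green, blue; 420x560 float32, m along the optical axis (not along the pixel's ray), 0 where there is no reading.
- vision.camera_params(name): a dict with "fov_y" (degrees; the focal length in pixels is half the picture's height over the tangent of half this angle, whatever the lens; pixels are square), "cx", "cy" (the principal point, pixels), "origin" and "attitude" of the camera in the world; the wrist camera has in their place "mount" (4x4, takes a point from camera to tool coordinates, whose origin is the TCP and whose axes are the flange's). Camera axes: x right, y up, looking along -z (the intrinsics and any distortion apply to the point x, -y, -z); pixel columns grow to the right and rows downward; lengths in m; the calibration is good to about 2 mm. A picture is of the moment at which its call begins: read the wrist's pose just before it. camera_params takes no time and is no camera call.
- ticket.hand_in(): hands the job in, once; it reports no verdict.
The state is a dict: "time_s": time; "qpos": joint angles; "joint_vel": joint speeds; "tau": joint torques, N m; "ee_pos": TCP position; "eef_rot": TCP orientation; "force": force on the tool from outside, world axes, zero at the start; "moment": the same for the moment, N m; "grip_width": finger opening in m.
Only numpy, scipy, OpenCV 4.12 (cv2) and the standard library are available. Lean on these libraries where they do the work, as an engineer would, in place of code of your own. Each camera call takes 0.05 s, during which the arm holds its last target.

### The job

Reset and start the timer with the green key: with the fingertips, gently press its key well down and keep it down for two full seconds, let it come right up, then press it well down again for a moment, and draw the hand back at least 10 cm clear above it. Leave the green timer standing where it is, without lifting, tipping or sliding it, and leave the yellow, red and white timers, the cups, the shaker and the roll of tape alone.

Things in the scene. Friction and masses are not known exactly. Their poses are not given: they have to be found in the camera images.
- green_timer: tap timer with a green press key: a loose dark grey round puck, 68 across, 24 high, with a round green key 34 across on top (35 high in all, about 0.3 kg). Origin at the centre of its underside, z up. It stands on the table, in no fixed turn or place. This is the one to press.
- green_top (a point): centre of the flat top of the green key; 35 above the table when the key is up
- green_key (a joint): travel of the green key in m: 0 up, 0.008 fully down. It springs back when released; it takes about 1 N to start, 3 N at half travel and 5 N at the stop. It counts as pressed beyond 0.0035
- yellow_timer: tap timer with a yellow press key: a loose dark grey round puck, 68 across, 24 high, with a round yellow key 34 across on top (35 high in all, about 0.3 kg). Origin at the centre of its underside, z up. It stands on the table, in no fixed turn or place. To be left alone.
- yellow_top (a point): centre of the flat top of the yellow key; 35 above the table when the key is up
- yellow_key (a joint): travel of the yellow key in m: 0 up, 0.008 fully down. It springs back when released; it takes about 1 N to start, 3 N at half travel and 5 N at the stop. It counts as pressed beyond 0.0035
- red_timer: tap timer with a red press key: a loose dark grey round puck, 68 across, 24 high, with a round red key 34 across on top (35 high in all, about 0.3 kg). Origin at the centre of its underside, z up. It stands on the table, in no fixed turn or place. To be left alone.
- red_top (a point): centre of the flat top of the red key; 35 above the table when the key is up
- red_key (a joint): travel of the red key in m: 0 up, 0.008 fully down. It springs back when released; it takes about 1 N to start, 3 N at half travel and 5 N at the stop. It counts as pressed beyond 0.0035
- white_timer: tap timer with a white press key: a loose dark grey round puck, 68 across, 24 high, with a round white key 34 across on top (35 high in all, about 0.3 kg). Origin at the centre of its underside, z up. It stands on the table, in no fixed turn or place. To be left alone.
- white_top (a point): centre of the flat top of the white key; 35 above the table when the key is up
- white_key (a joint): travel of the white key in m: 0 up, 0.008 fully down. It springs back when released; it takes about 1 N to start, 3 N at half travel and 5 N at the stop. It counts as pressed beyond 0.0035
- cup_green: pale green cup standing upside down, about 87 x 118 x 64 high with its handle; to be left alone. Origin at the centre of its underside
- cup_white: white cup standing upside down, about 87 x 118 x 64 high with its handle; to be left alone. Origin at the centre of its underside
- shaker: small shaker, grey top and bottom, 44 across, 90 high; to be left alone. Origin at the centre of its underside
- tape: roll of brown tape lying flat, 93 across, 48 high; to be left alone. Origin at the centre of its underside
Mind the look-alikes: they are no part of the job. What is shaped like the green_timer but blue is not meant.

How it is judged:
On the way, in this order (a step that is already met when the one before it is completed fails the run):
1. the fingers keep the green key down (beyond 3.5 mm of 8 mm) for 1.7 s (value of joint green_key above 0.0035 m and contact force between the fingers and green_timer above 0.5 N), for 1.7 s.
2. the green key is let up (value of joint green_key below 0.0012 m), for 0.1 s.
3. the fingers press the green key down again (beyond 3.5 mm) (all of step 1), for 0.1 s.
At the end, for the whole second after the job is handed in: The green key is up again (within 1.2 mm), its timer stands upright (0.05 rad) on the table within 20 mm of where it was, the grasp point is more than 70 mm from the key's top, no other key is down (2 mm) and no other timer, nor the shaker or tape, has moved more than 10 mm (value of joint green_key below 0.0012 m and linear speed of green_timer below 0.01 m/s and distance of green_timer from where it was at the start of the episode below 0.02 m and height (world z) of green_timer below 0.006 m and angle between green_timer's own z axis and vertical below 0.05 rad and distance between the grasp point and green_top above 0.07 m and value of joint each of yellow_key, red_key, white_key below 0.002 m and distance of each of yellow_timer, red_timer, white_timer, shaker, tape from where it was at the start of the episode below 0.01 m); the robot touches nothing.
It fails at once if another timer's key is pressed (value of joint any of yellow_key, red_key, white_key above 0.002 m).
It fails at once if another timer, the shaker or the tape is disturbed (moved more than 10 mm) (distance of any of yellow_timer, red_timer, white_timer, shaker, tape from where it was at the start of the episode above 0.01 m).
It fails at once if the robot knocks against a cup (over 3 N) (contact force between any of the arm, the fingers and cup_green above 3 N or contact force between any of the arm, the fingers and cup_white above 3 N).
It fails at once if the green timer is lifted (over 6 mm), tipped (over 0.2 rad) or pushed more than 20 mm away (height (world z) of green_timer above 0.006 m or angle between green_timer's own z axis and vertical above 0.2 rad or distance of green_timer from where it was at the start of the episode above 0.02 m).
It fails at once if the green timer is pressed roughly, with more than 25 N (contact force between any of the arm, the fingers and green_timer above 25 N).
It also fails if it takes over 51 s, if anything falls off the work surface, if the arm or the gripper's body presses on something with over 40 N, if the wrist force passes 120 N, or if a joint passes its speed limit or range.

## Working session

There is one attempt and no reset: what is moved stays moved. The work goes in short steps, Python scripts to look and compute and a tool call to move; the robot and the scene stay as the last step left them, time stands still between calls to the robot, and variables do not carry over. Pictures are saved under pics/ and viewed, and the job is handed in when it is done.

Besides the shell and the picture viewer there is one more tool, called after "Emit:" as name(argument=value, ...) on one line, values as JSON. step_arm: Moves the arm, as the interface text tells. Its arguments: {"type":"object","properties":{"steps":{"type":"array"},"grip_force":{"type":"number"}},"required":["steps"]}

```bash
mkdir -p pics; python3 - <<'E'
from station import ctrl, vision
import cv2
print(ctrl.get_obs())
for n in("scene","top"):
    p,d=vision.camera(n); cv2.imwrite(f"pics/{n}0.png",p[:,:,::-1]); print(vision.camera_params(n))
print(vision.camera_params("wrist"))
E
```

```text
{'time_s': 0.0, 'qpos': array([-1.32560190e+00,  3.00500253e-01,  1.52158528e+00,  1.77671747e-05,
        1.32069936e+00, -6.65828456e-02]), 'joint_vel': array([-5.93490195e-04,  6.76279032e-04, -1.52352984e-03, -9.27807978e-05,
       -5.15797892e-04,  1.12567779e-03]), 'tau': array([ 2.26322649e-03, -5.31804550e+01, -3.52736878e+01,  7.08976644e-02,
        2.43814825e-02, -1.01739654e-04]), 'ee_pos': array([ 0.16865907, -0.52322344,  0.20486856]), 'eef_rot': array([-3.14040420e+00, -9.64953333e-05,  3.11772811e-01]), 'force': array([ 0.04997249,  0.20609253, -0.20135775]), 'moment': array([-0.0227741 ,  0.01186456,  0.00776851]), 'grip_width': 0.09406020908169843}
{'fov_y': 44.20508854631065, 'cx': 285.9235910021766, 'cy': 214.55998999768374, 'origin': array([-0.17435972, -1.00764938,  1.1310319 ]), 'attitude': array([ 0.85233946,  0.01624569, -0.65328542])}
{'fov_y': 55.0987394043784, 'cx': 280.9594957610074, 'cy': 210.7914217053507, 'origin': array([ 0.36840337, -0.05266082,  1.11937155]), 'attitude': array([ 0.13949791, -0.00504631, -1.56170898])}
{'fov_y': 67.51396715930261, 'cx': 275.0885188792085, 'cy': 214.96629117608214, 'mount': array([[-7.71507409e-05,  9.69887212e-01,  2.43554493e-01,
         6.95919493e-02],
       [ 9.99999901e-01, -3.16309792e-05,  4.42731375e-04,
        -1.60903180e-03],
       [ 4.37103366e-04,  2.43554503e-01, -9.69887114e-01,
        -1.79704101e-01],
       [ 0.00000000e+00,  0.00000000e+00,  0.00000000e+00,
         1.00000000e+00]])}
```

View pics/scene0.png

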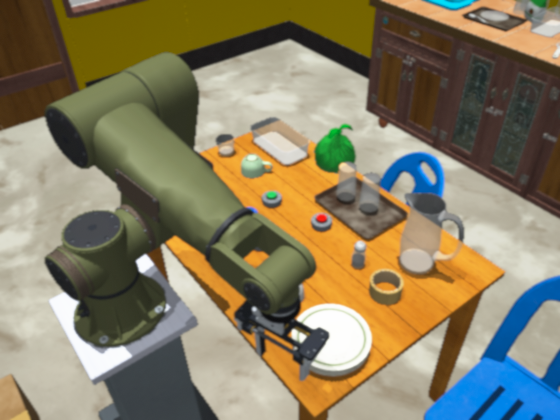

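View pics/top0.png

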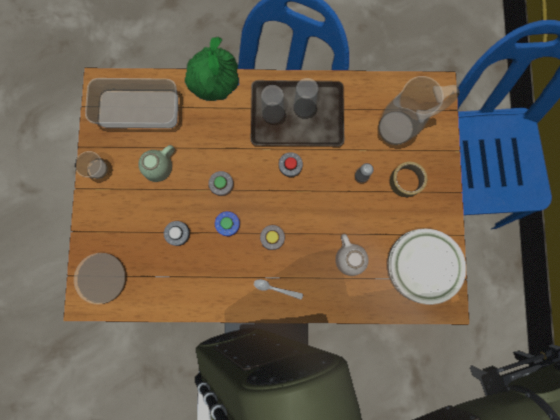

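The top view shows a grey puck with a green key at about (220,183), which is the target. The blue puck at (227,223), also with a green key, is the look-alike. Next I'll measure all of them.

```bash
cat > h.py <<'E'
import numpy as np, cv2
from scipy.spatial.transform import Rotation as R
from station import ctrl, vision
def cam(n,obs=None):
    P=vision.camera_params(n); f=210/np.tan(np.radians(P['fov_y']/2))
    if n=='wrist':
        T=np.eye(4);T[:3,:3]=R.from_euler('xyz',obs['eef_rot']).as_matrix();T[:3,3]=obs['ee_pos'];T=T@P['mount']
        return f,P['cx'],P['cy'],T[:3,:3],T[:3,3]
    return f,P['cx'],P['cy'],R.from_euler('xyz',P['attitude']).as_matrix(),P['origin']
def ray(c,u,v,z):
    f,cx,cy,M,o=c; d=M@np.array([(u-cx)/f,-(v-cy)/f,-1]); return o+d*(z-o[2])/d[2]
def green(p):
    h=cv2.cvtColor(p,cv2.COLOR_RGB2HSV); m=cv2.inRange(h,(50,120,60),(85,255,255))
    n,l,s,c=cv2.connectedComponentsWithStats(m); return [(c[i],s[i]) for i in range(1,n) if s[i][4]>25]
E
python3 - <<'E'
from h import *
for n in('scene','top'):
    p,d=vision.camera(n); c=cam(n)
    for q,s in green(p):
        u,v=q; dd=d[int(v),int(u)]; f,cx,cy,M,o=c
        print(n,q.round(1),s,ray(c,u,v,.035).round(4), (o+M@np.array([(u-cx)/f,-(v-cy)/f,-1])*dd).round(4))
c=cam('top')
for k,(u,v) in dict(red=(290,163),white=(176,233),yellow=(272,237),cupg=(152,163),cupw=(354,259),blue=(227,223),shk=(366,172)).items(): print(k,ray(c,u,v,.035).round(3))
E
cd pics; python3 -c "
import cv2
p=cv2.imread('top0.png');cv2.imwrite('topc.png',cv2.resize(p[130:270,120:320],None,fx=4,fy=4,interpolation=2))"
```

```text
scene [539.4   2.5] [531   0  15   7  79] [2.9117 0.58   0.035 ] [2.3774 0.3051 0.2248]
scene [333.8 149.8] [ 315  124   39   48 1147] [0.9382 0.1797 0.035 ] [0.8712 0.1082 0.101 ]
scene [271.2 195. ] [267 192   9   7  53] [0.5954 0.1092 0.035 ] [0.5973 0.112  0.0322]
top [210.9  70.8] [ 185   38   52   58 1959] [0.9227 0.147  0.035 ] [0.8559 0.1229 0.1658]
red [ 0.654 -0.081  0.035]
white [0.457 0.226 0.035]
yellow [ 0.449 -0.033  0.035]
cupg [0.65  0.301 0.035]
cupw [ 0.392 -0.254  0.035]
blue [0.486 0.089 0.035]
shk [ 0.631 -0.291  0.035]
```

View pics/topc.png

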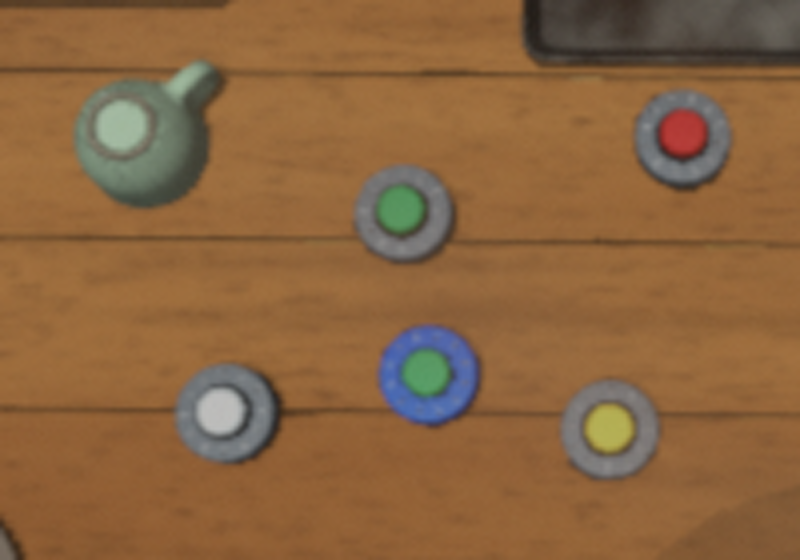

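Emit:
step_arm(steps=[{"x":0.031,"y":-0.024,"claw":0},{"x":0.031,"y":-0.024,"claw":0},{"x":0.031,"y":-0.024,"claw":0},{"x":0.031,"y":-0.024,"claw":0},{"x":0.031,"y":-0.024,"claw":0}], grip_force=10)

```text
validation failed for argument at $.st...
```

Emit:
step_arm(steps=[{"x":0.031,"y":-0.024,"z":0.0,"ax":0.0,"ay":0.0,"az":0.0,"claw":0.0},{"x":0.031,"y":-0.024,"z":0.0,"ax":0.0,"ay":0.0,"az":0.0,"claw":0.0}], grip_force=10)

```text
time_s: 0.37
ee_pos: [0.2109, -0.4604, 0.2037]
eef_rot: [-3.14, 0.001, 0.306]
force: [1.2, -0.3, 0.1]
grip_width: 0.0838
```

Emit:
step_arm(steps=[{"x":0.031,"y":-0.024,"z":0.0,"ax":0.0,"ay":0.0,"az":0.0,"claw":0.0},{"x":0.031,"y":-0.024,"z":0.0,"ax":0.0,"ay":0.0,"az":0.0,"claw":0.0},{"x":0.031,"y":-0.024,"z":0.0,"ax":0.0,"ay":0.0,"az":0.0,"claw":0.0},{"x":0.031,"y":-0.024,"z":0.0,"ax":0.0,"ay":0.0,"az":0.0,"claw":0.0},{"x":0.031,"y":-0.024,"z":0.0,"ax":0.0,"ay":0.0,"az":0.0,"claw":0.0}])

```text
time_s: 0.78
ee_pos: [0.3249, -0.2917, 0.203]
eef_rot: [-3.139, 0.001, 0.302]
force: [-0.4, 0.2, -0.0]
grip_width: 0.051
```

Emit:
step_arm(steps=[{"x":0.031,"y":-0.024,"z":0.0,"ax":0.0,"ay":0.0,"az":0.0,"claw":0.0},{"x":0.031,"y":-0.024,"z":0.0,"ax":0.0,"ay":0.0,"az":0.0,"claw":0.0},{"x":0.031,"y":-0.024,"z":0.0,"ax":0.0,"ay":0.0,"az":0.0,"claw":0.0},{"x":0.031,"y":-0.024,"z":0.0,"ax":0.0,"ay":0.0,"az":0.0,"claw":0.0},{"x":0.031,"y":-0.024,"z":0.0,"ax":0.0,"ay":0.0,"az":0.0,"claw":0.0}])

```text
time_s: 1.2
ee_pos: [0.4406, -0.1216, 0.2039]
eef_rot: [-3.14, -0.0, 0.301]
force: [1.0, -0.8, 0.9]
grip_width: 0.0175
```

Emit:
step_arm(steps=[{"x":0.031,"y":-0.025,"z":0.0,"ax":0.0,"ay":0.0,"az":0.0,"claw":0.0},{"x":0.031,"y":-0.025,"z":0.0,"ax":0.0,"ay":0.0,"az":0.0,"claw":0.0},{"x":0.031,"y":-0.025,"z":0.0,"ax":0.0,"ay":0.0,"az":0.0,"claw":0.0},{"x":0.031,"y":-0.025,"z":0.0,"ax":0.0,"ay":0.0,"az":0.0,"claw":0.0},{"x":0.02,"y":-0.015,"z":0.0,"ax":0.0,"ay":0.0,"az":0.0,"claw":0.0}])

```text
time_s: 1.62
ee_pos: [0.5474, 0.0417, 0.2042]
eef_rot: [-3.14, -0.001, 0.303]
force: [0.0, -1.5, 0.3]
grip_width: -0.0001
```

Emit:
step_arm(steps=[{"x":0.0,"y":0.0,"z":0.0,"ax":0.0,"ay":0.0,"az":0.0,"claw":0.0},{"x":0.0,"y":0.0,"z":0.0,"ax":0.0,"ay":0.0,"az":0.0,"claw":0.0},{"x":0.0,"y":0.0,"z":0.0,"ax":0.0,"ay":0.0,"az":0.0,"claw":0.0}])

```text
time_s: 1.87
ee_pos: [0.5486, 0.0462, 0.2026]
eef_rot: [-3.139, 0.001, 0.309]
force: [-0.4, -0.0, 0.2]
grip_width: 0.0003
```

```bash
python3 - <<'E'
from h import *
o=ctrl.get_obs(); print(o['ee_pos'],o['eef_rot'],o['force'],o['joint_vel'].round(3))
p,d=vision.camera('wrist'); c=cam('wrist',o); cv2.imwrite('pics/w1.png',p[:,:,::-1])
for q,s in green(p): print(q,s,ray(c,*q,.035).round(4), d[int(q[1]),int(q[0])])
E
```

```text
[0.54857434 0.04619737 0.20262576] [-3.13904735e+00  8.01150670e-04  3.08940314e-01] [-0.38658402 -0.02456831  0.16690236] [-0.002  0.002  0.007 -0.002  0.    -0.007]
[231.52216749 135.96674877] [216 120  32  33 812] [0.6    0.1139 0.035 ] 0.33556053
[222.53114754 235.89016393] [209 222  28  28 610] [0.4886 0.0933 0.035 ] 0.36371613
```

View pics/w1.png

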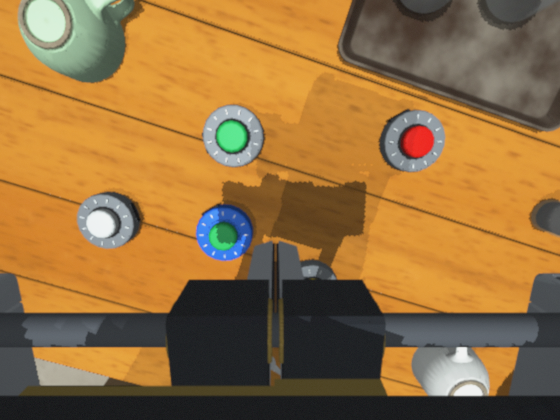

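The wrist view shows the grey puck with the green key at (231,136), which works out to (0.600, 0.114). The blue look-alike is at (223,236). I'll move closer, staying a little short of the key so it remains in view.

Emit:
step_arm(steps=[{"x":0.012,"y":-0.016,"z":0.02,"ax":0.0,"ay":0.0,"az":0.0,"claw":0.0},{"x":0.012,"y":-0.016,"z":0.03,"ax":0.0,"ay":0.0,"az":0.0,"claw":0.0},{"x":0.012,"y":-0.016,"z":0.03,"ax":0.0,"ay":0.0,"az":0.0,"claw":0.0},{"x":0.0,"y":0.0,"z":0.02,"ax":0.0,"ay":0.0,"az":0.0,"claw":0.0},{"x":0.0,"y":0.0,"z":0.0,"ax":0.0,"ay":0.0,"az":0.0,"claw":0.0}])

```text
time_s: 2.33
ee_pos: [0.569, 0.0984, 0.1025]
eef_rot: [-3.141, -0.005, 0.3]
force: [-0.7, -0.1, 0.1]
grip_width: 0.0004
```

```bash
cat > look.py <<'E'
from h import *
import sys
o=ctrl.get_obs(); print(o['ee_pos'],o['eef_rot'],o['force'],o['joint_vel'].round(3))
p,d=vision.camera('wrist'); c=cam('wrist',o); cv2.imwrite(sys.argv[1],p[:,:,::-1])
Rt=R.from_euler('xyz',o['eef_rot']).as_matrix()
for q,s in green(p):
    w=ray(c,*q,.035); print(q,s,w.round(4), d[int(q[1]),int(q[0])],'tool',(Rt.T@(w-o['ee_pos'])).round(4))
E
python3 look.py pics/w2.png
```

```text
[0.56898117 0.09841727 0.10253906] [-3.14146624 -0.00520159  0.29974324] [-0.67728281 -0.07674762  0.08850473] [ 0.006 -0.023 -0.034  0.004  0.04   0.011]
[269.4434968  181.63041933] [ 249  161   42   43 1407] [0.6006 0.1147 0.035 ] 0.24734761 tool [ 0.0346 -0.0062  0.0677]
```

View pics/w2.png

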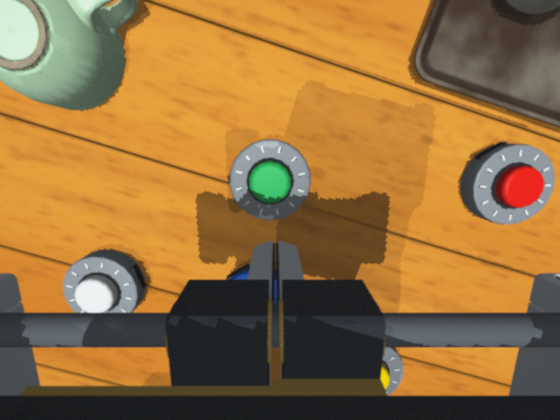

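The view is consistent: the key is at (269,182), and I get (0.6005, 0.1145) again.

Emit:
step_arm(steps=[{"x":0.018,"y":-0.003,"z":0.015,"ax":0.0,"ay":0.0,"az":0.0,"claw":0.0},{"x":0.017,"y":-0.003,"z":0.015,"ax":0.0,"ay":0.0,"az":0.0,"claw":0.0},{"x":0.0,"y":0.0,"z":0.01,"ax":0.0,"ay":0.0,"az":0.0,"claw":0.0},{"x":0.0,"y":0.0,"z":0.0,"ax":0.0,"ay":0.0,"az":0.0,"claw":0.0}])

```text
time_s: 2.72
ee_pos: [0.6048, 0.1108, 0.0713]
eef_rot: [3.14, -0.015, 0.294]
force: [-0.4, -0.2, -1.1]
grip_width: 0.0007
```

```bash
python3 look.py pics/w3.png
```

```text
[0.60481508 0.11076293 0.07128253] [ 3.13971927 -0.01504854  0.29440969] [-0.37720851 -0.24444551 -1.09114459] [-0.011 -0.024 -0.048  0.     0.039  0.   ]
[269.66633858 231.58858268] [ 248  216   46   36 1016] [0.6066 0.1171 0.035 ] 0.22468582 tool [ 0.003  -0.0056  0.0363]
[272.70212766 372.38297872] [271 361   5  24  94] [0.4944 0.081  0.035 ] 0.25224018 tool [-0.1148 -0.0036  0.0346]
```

View pics/w3.png

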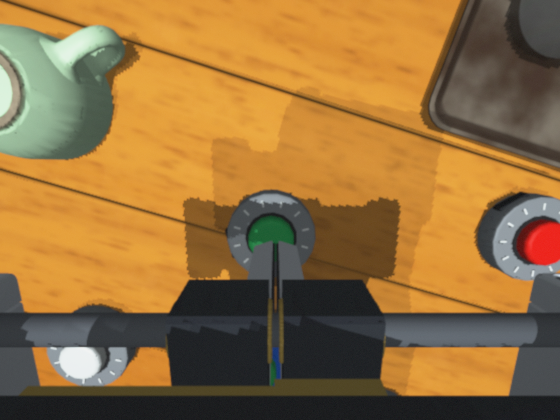

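Emit:
step_arm(steps=[{"x":-0.003,"y":-0.005,"z":0.01,"ax":0.0,"ay":-0.8,"az":0.0,"claw":0.0},{"x":0.0,"y":0.0,"z":0.0,"ax":0.0,"ay":0.0,"az":0.0,"claw":0.0},{"x":0.0,"y":0.0,"z":0.0,"ax":0.0,"ay":0.0,"az":0.0,"claw":0.0}])

```text
time_s: 3.02
ee_pos: [0.6009, 0.1135, 0.0657]
eef_rot: [3.139, -0.005, 0.292]
force: [-0.2, 1.0, 0.0]
grip_width: 0.0004
```

Emit:
step_arm(steps=[{"x":0.0,"y":-0.001,"z":0.012,"ax":0.0,"ay":0.0,"az":0.0,"claw":0.0},{"x":0.0,"y":0.0,"z":0.006,"ax":0.0,"ay":0.0,"az":0.0,"claw":0.0},{"x":0.0,"y":0.0,"z":0.0,"ax":0.0,"ay":0.0,"az":0.0,"claw":0.0},{"x":0.0,"y":0.0,"z":0.0,"ax":0.0,"ay":0.0,"az":0.0,"claw":0.0}])

```text
time_s: 3.35
ee_pos: [0.6005, 0.1143, 0.0471]
eef_rot: [3.138, -0.006, 0.292]
force: [0.4, -0.8, 0.3]
grip_width: 0.0004
```

Emit:
step_arm(steps=[{"x":0.0,"y":0.0,"z":0.006,"ax":0.0,"ay":0.0,"az":0.0,"claw":0.0},{"x":0.0,"y":0.0,"z":0.003,"ax":0.0,"ay":0.0,"az":0.0,"claw":0.0},{"x":0.0,"y":0.0,"z":0.0,"ax":0.0,"ay":0.0,"az":0.0,"claw":0.0}])

```text
time_s: 3.6
ee_pos: [0.6005, 0.1143, 0.0372]
eef_rot: [3.138, -0.006, 0.293]
force: [-0.3, 0.0, -0.5]
grip_width: 0.0005
```

```bash
python3 look.py pics/w4.png
```

```text
[0.60053879 0.11429589 0.03719262] [ 3.13841027 -0.0064237   0.29253207] [-0.30545709  0.00551792 -0.49594924] [ 0.     0.004 -0.001 -0.     0.001  0.   ]
[279.23902439 236.94268293] [251 224  53  39 820] [0.6105 0.1164 0.035 ] 0.19056486 tool [0.0101 0.0008 0.0023]
```

View pics/w4.png

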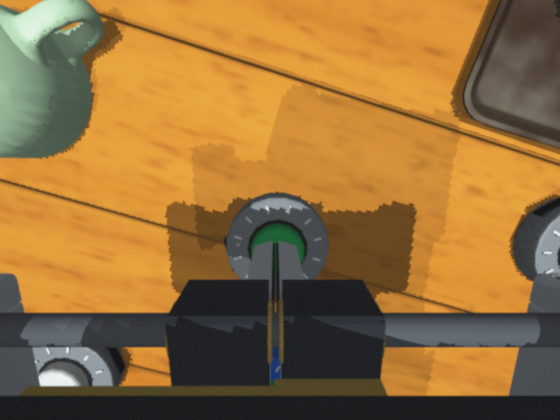

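The tips are centred over the key at about (277,243) and about 2 mm above it. Pressing in small steps.

Emit:
step_arm(steps=[{"x":0.0,"y":0.0,"z":0.003,"ax":0.0,"ay":0.0,"az":0.0,"claw":0.0},{"x":0.0,"y":0.0,"z":0.002,"ax":0.0,"ay":0.0,"az":0.0,"claw":0.0},{"x":0.0,"y":0.0,"z":0.0,"ax":0.0,"ay":0.0,"az":0.0,"claw":0.0}])

```text
time_s: 3.9
ee_pos: [0.601, 0.1144, 0.0325]
eef_rot: [3.138, -0.007, 0.293]
force: [-1.1, -0.1, 2.6]
grip_width: 0.0006
```

Emit:
step_arm(steps=[{"x":0.0,"y":0.0,"z":0.002,"ax":0.0,"ay":0.0,"az":0.0,"claw":0.0},{"x":0.0,"y":0.0,"z":0.002,"ax":0.0,"ay":0.0,"az":0.0,"claw":0.0},{"x":0.0,"y":0.0,"z":0.0,"ax":0.0,"ay":0.0,"az":0.0,"claw":0.0}])

```text
time_s: 4.15
ee_pos: [0.6011, 0.1144, 0.0288]
eef_rot: [3.138, -0.008, 0.293]
force: [-1.9, -0.4, 4.1]
grip_width: 0.0006
```

Emit:
step_arm(steps=[{"x":0.0,"y":0.0,"z":0.0005,"ax":0.0,"ay":0.0,"az":0.0,"claw":0.0},{"x":0.0,"y":0.0,"z":0.0,"ax":0.0,"ay":0.0,"az":0.0,"claw":0.0},{"x":0.0,"y":0.0,"z":0.0,"ax":0.0,"ay":0.0,"az":0.0,"claw":0.0},{"x":0.0,"y":0.0,"z":0.0,"ax":0.0,"ay":0.0,"az":0.0,"claw":0.0},{"x":0.0,"y":0.0,"z":0.0,"ax":0.0,"ay":0.0,"az":0.0,"claw":0.0}])

```text
time_s: 4.57
ee_pos: [0.6011, 0.1144, 0.0288]
eef_rot: [3.138, -0.008, 0.293]
force: [-2.6, -1.6, 3.8]
grip_width: 0.0005
```

Emit:
step_arm(steps=[{"x":0.0,"y":0.0,"z":0.0,"ax":0.0,"ay":0.0,"az":0.0,"claw":0.0},{"x":0.0,"y":0.0,"z":0.0,"ax":0.0,"ay":0.0,"az":0.0,"claw":0.0},{"x":0.0,"y":0.0,"z":0.0,"ax":0.0,"ay":0.0,"az":0.0,"claw":0.0},{"x":0.0,"y":0.0,"z":0.0,"ax":0.0,"ay":0.0,"az":0.0,"claw":0.0},{"x":0.0,"y":0.0,"z":0.0,"ax":0.0,"ay":0.0,"az":0.0,"claw":0.0}])

```text
time_s: 4.98
ee_pos: [0.6011, 0.1144, 0.0288]
eef_rot: [3.138, -0.008, 0.293]
force: [-2.1, -0.3, 4.4]
grip_width: 0.0006
```

Steady. I'll keep holding.

Emit:
step_arm(steps=[{"x":0.0,"y":0.0,"z":0.0,"ax":0.0,"ay":0.0,"az":0.0,"claw":0.0},{"x":0.0,"y":0.0,"z":0.0,"ax":0.0,"ay":0.0,"az":0.0,"claw":0.0},{"x":0.0,"y":0.0,"z":0.0,"ax":0.0,"ay":0.0,"az":0.0,"claw":0.0},{"x":0.0,"y":0.0,"z":0.0,"ax":0.0,"ay":0.0,"az":0.0,"claw":0.0},{"x":0.0,"y":0.0,"z":0.0,"ax":0.0,"ay":0.0,"az":0.0,"claw":0.0}])

```text
time_s: 5.4
ee_pos: [0.6011, 0.1144, 0.0289]
eef_rot: [3.138, -0.008, 0.293]
force: [-1.6, -0.0, 4.4]
grip_width: 0.0006
```

Emit:
step_arm(steps=[{"x":0.0,"y":0.0,"z":0.0,"ax":0.0,"ay":0.0,"az":0.0,"claw":0.0},{"x":0.0,"y":0.0,"z":0.0,"ax":0.0,"ay":0.0,"az":0.0,"claw":0.0},{"x":0.0,"y":0.0,"z":0.0,"ax":0.0,"ay":0.0,"az":0.0,"claw":0.0},{"x":0.0,"y":0.0,"z":0.0,"ax":0.0,"ay":0.0,"az":0.0,"claw":0.0},{"x":0.0,"y":0.0,"z":0.0,"ax":0.0,"ay":0.0,"az":0.0,"claw":0.0}])

```text
time_s: 5.82
ee_pos: [0.6011, 0.1144, 0.0288]
eef_rot: [3.138, -0.008, 0.293]
force: [-1.8, -0.6, 4.2]
grip_width: 0.0002
```

Emit:
step_arm(steps=[{"x":0.0,"y":0.0,"z":0.0,"ax":0.0,"ay":0.0,"az":0.0,"claw":0.0},{"x":0.0,"y":0.0,"z":0.0,"ax":0.0,"ay":0.0,"az":0.0,"claw":0.0},{"x":0.0,"y":0.0,"z":0.0,"ax":0.0,"ay":0.0,"az":0.0,"claw":0.0},{"x":0.0,"y":0.0,"z":0.0,"ax":0.0,"ay":0.0,"az":0.0,"claw":0.0},{"x":0.0,"y":0.0,"z":0.0,"ax":0.0,"ay":0.0,"az":0.0,"claw":0.0}])

```text
time_s: 6.23
ee_pos: [0.6011, 0.1144, 0.0288]
eef_rot: [3.138, -0.008, 0.293]
force: [-2.3, -0.6, 4.0]
grip_width: 0.0005
```

Emit:
step_arm(steps=[{"x":0.0,"y":0.0,"z":0.0,"ax":0.0,"ay":0.0,"az":0.0,"claw":0.0},{"x":0.0,"y":0.0,"z":0.0,"ax":0.0,"ay":0.0,"az":0.0,"claw":0.0},{"x":0.0,"y":0.0,"z":0.0,"ax":0.0,"ay":0.0,"az":0.0,"claw":0.0},{"x":0.0,"y":0.0,"z":0.0,"ax":0.0,"ay":0.0,"az":0.0,"claw":0.0}])

```text
time_s: 6.57
ee_pos: [0.6011, 0.1144, 0.0288]
eef_rot: [3.138, -0.008, 0.293]
force: [-3.0, 0.5, 3.7]
grip_width: 0.0004
```

The key was held from about 4.1 to 6.57 s, so 2.4 s. Letting it up now, clear of contact.

Emit:
step_arm(steps=[{"x":0.0,"y":0.0,"z":-0.006,"ax":0.0,"ay":0.0,"az":0.0,"claw":0.0},{"x":0.0,"y":0.0,"z":-0.006,"ax":0.0,"ay":0.0,"az":0.0,"claw":0.0},{"x":0.0,"y":0.0,"z":0.0,"ax":0.0,"ay":0.0,"az":0.0,"claw":0.0},{"x":0.0,"y":0.0,"z":0.0,"ax":0.0,"ay":0.0,"az":0.0,"claw":0.0},{"x":0.0,"y":0.0,"z":0.0,"ax":0.0,"ay":0.0,"az":0.0,"claw":0.0}])

```text
time_s: 6.98
ee_pos: [0.6015, 0.1144, 0.0419]
eef_rot: [3.138, -0.009, 0.293]
force: [-0.0, -0.2, 0.0]
grip_width: 0.0006
```

```bash
python3 look.py pics/w5.png
```

```text
[0.60145966 0.11444788 0.04190636] [ 3.13798764 -0.0091115   0.29258194] [-0.01675818 -0.20443302  0.00064615] [0.001 0.    0.004 0.002 0.    0.001]
[278.29016189 236.17061021] [251 223  52  37 803] [0.6103 0.1167 0.035 ] 0.19519193 tool [0.0091 0.0003 0.007 ]
```

View pics/w5.png

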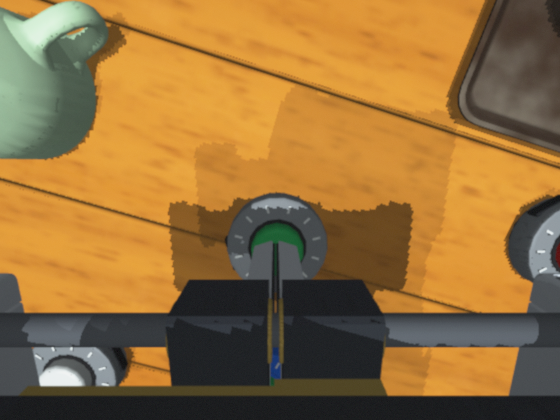

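The key is up and the timer hasn't moved (key at about (277,240)). Now the second press.

Emit:
step_arm(steps=[{"x":-0.0005,"y":0.0,"z":0.005,"ax":0.0,"ay":0.0,"az":0.0,"claw":0.0},{"x":0.0,"y":0.0,"z":0.003,"ax":0.0,"ay":0.0,"az":0.0,"claw":0.0},{"x":0.0,"y":0.0,"z":0.002,"ax":0.0,"ay":0.0,"az":0.0,"claw":0.0},{"x":0.0,"y":0.0,"z":0.002,"ax":0.0,"ay":0.0,"az":0.0,"claw":0.0},{"x":0.0,"y":0.0,"z":0.0,"ax":0.0,"ay":0.0,"az":0.0,"claw":0.0}])

```text
time_s: 7.45
ee_pos: [0.6011, 0.1143, 0.0284]
eef_rot: [3.138, -0.009, 0.293]
force: [-1.4, -1.0, 5.1]
grip_width: 0.0003
```

Emit:
step_arm(steps=[{"x":0.0,"y":0.0,"z":0.0,"ax":0.0,"ay":0.0,"az":0.0,"claw":0.0},{"x":0.0,"y":0.0,"z":0.0,"ax":0.0,"ay":0.0,"az":0.0,"claw":0.0},{"x":0.0,"y":0.0,"z":0.0,"ax":0.0,"ay":0.0,"az":0.0,"claw":0.0},{"x":0.0,"y":0.0,"z":0.0,"ax":0.0,"ay":0.0,"az":0.0,"claw":0.0}])

```text
time_s: 7.78
ee_pos: [0.6011, 0.1143, 0.0288]
eef_rot: [3.138, -0.009, 0.293]
force: [-1.5, 0.0, 3.3]
grip_width: 0.0007
```

Emit:
step_arm(steps=[{"x":0.0,"y":0.0,"z":-0.006,"ax":0.0,"ay":0.0,"az":0.0,"claw":0.0},{"x":0.0,"y":0.0,"z":-0.02,"ax":0.0,"ay":0.0,"az":0.0,"claw":0.0},{"x":0.0,"y":0.0,"z":-0.035,"ax":0.0,"ay":0.0,"az":0.0,"claw":0.0},{"x":0.0,"y":0.0,"z":-0.035,"ax":0.0,"ay":0.0,"az":0.0,"claw":0.0},{"x":0.0,"y":0.0,"z":-0.035,"ax":0.0,"ay":0.0,"az":0.0,"claw":0.0}])

```text
time_s: 8.2
ee_pos: [0.596, 0.1138, 0.1565]
eef_rot: [3.14, 0.006, 0.292]
force: [0.6, 0.4, 0.5]
grip_width: 0.0007
```

Emit:
step_arm(steps=[{"x":-0.03,"y":0.0,"z":-0.025,"ax":0.0,"ay":0.0,"az":0.0,"claw":0.0},{"x":-0.03,"y":0.0,"z":-0.01,"ax":0.0,"ay":0.0,"az":0.0,"claw":0.0},{"x":0.0,"y":0.0,"z":0.0,"ax":0.0,"ay":0.0,"az":0.0,"claw":0.0},{"x":0.0,"y":0.0,"z":0.0,"ax":0.0,"ay":0.0,"az":0.0,"claw":0.0},{"x":0.0,"y":0.0,"z":0.0,"ax":0.0,"ay":0.0,"az":0.0,"claw":0.0}])

```text
time_s: 8.62
ee_pos: [0.5386, 0.0964, 0.2026]
eef_rot: [3.138, -0.006, 0.293]
force: [0.5, 0.0, -0.1]
grip_width: 0.0004
```

```bash
python3 look.py pics/w6.png
```

```text
[0.53863301 0.09636164 0.20260772] [ 3.13827936 -0.00625362  0.29261434] [ 0.45430473  0.01198818 -0.09653926] [ 0.002 -0.002  0.001  0.001 -0.002  0.   ]
[276.28373266 142.52711223] [261 127  31  32 793] [0.5998 0.1147 0.035 ] 0.33977997 tool [ 0.0628 -0.0005  0.168 ]
[265.49710983 237.29768786] [252 228  28  25 346] [0.4937 0.0957 0.035 ] 0.36218008 tool [-0.0443 -0.0129  0.1673]
```

View pics/w6.png

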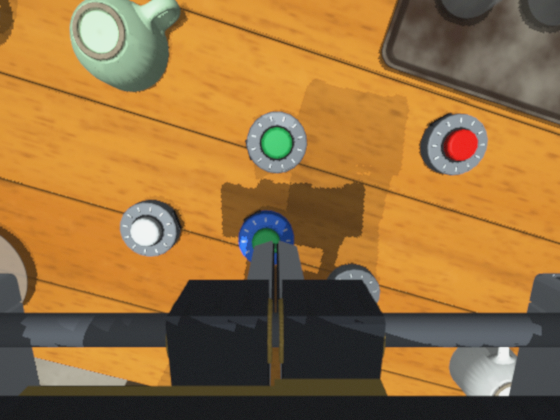

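The green timer stands unmoved at (276,143), which is (0.600, 0.115), with its key up. The other things are in place and the hand is well clear, so I'm handing in.

```bash
python3 -c "
from station import ticket
print(ticket.hand_in())"
```

```text
the job is handed in; nothing more can be done
None
```

I pressed the green timer's key twice with closed fingertips and handed the job in; the hand-in reports no verdict.

- **First press:** about 6 mm down for about 2.4 s, at roughly 4 N. I then raised the fingertips about 7 mm above the key so it could come right up.
- **Second press:** about 6 mm down for roughly 0.4 s, at 3 to 5 N.
- **Withdrawal:** the fingertips ended about 17 cm above the key.

**Last checks:** the wrist camera put the green timer at (0.600, 0.115), within about 1 mm of where it was before pressing. It stood upright with its key up. The white and red timers and the green cup showed no sign of being disturbed. The yellow timer and white cup were only partly in view. The shaker and tape were out of view, but the arm felt no contact apart from the two presses.

**What disagreed or failed:**
- The top camera was not used to fix the key's position, because its colour mask missed the green key. I relied on the wrist camera, which agreed with the scene camera to about 5 mm.
- The first move call was refused, probably because its rows left out some values, and nothing moved.

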